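Hang a returned handheld on the slanted display arm

ROBOT

A 6-joint arm with a two-finger parallel gripper is mounted at the origin on the work surface. World frame = base frame: x ahead of the robot, y to its left, z up, the work surface at z = 0. Lengths are in m, angles in rad, forces in N, time in s.
With the tool pointing down it reaches from about 0.225 to 0.725 m from the base axis. Payload 3.1 kg.
Tool frame: the origin (TCP) lies at the very end of the fingers, on their centre line; the grasp point (between the pads) lies 19 mm behind it; z points along the fingers, y is the line along which they close (so a half turn about z gives the same grasp; the last joint's range is limited). The gripper opens to 85 mm and grips with 20 to 120 N. Pads are 22 mm wide; open, the fingers measure 114 mm over their backs; the gripper's body (76 mm by 85 mm) begins 54 mm behind the grasp point. The pads swing forward as they close: fully open they stand 13 mm farther back than shut.
Start: joints at [-0.128, 0.048, 0.099, 1.622, 0, 1.443], TCP at [0.525, -0, 0.231] pointing down, gripper open.
Joint ranges: [-2.91, 2.91], [-0.99, 1.94], [-1.21, 1.42], [-2.12, 2.29], [-1.49, 1.47], [-3.14, 3.14]. Speed limits (rad/s): [2.79, 2.79, 3.14, 3.14, 3.14, 3.14].

INTERFACE

Orientations are given as [roll, pitch, yaw] about the fixed x, y, z axes, in that order (R = Rz(yaw) Ry(pitch) Rx(roll)).
In Python, from bench import manip gives the robot as it stands. Calls block until the motion is done:
- manip.reach(position, orientation): joint-space move of the TCP to a pose.
- manip.move_l(position, orientation=None, velocity=0.15, force_limit=None): straight line of the TCP; orientation=None keeps the orientation; velocity is the mean speed in m/s. With force_limit (N) it stops when the force on the tool has changed by that much, and returns True; else False.
- manip.goto_joints(angles): joint-space move.
- manip.gripper_open() and manip.close_gripper(force=None): open the fingers fully, or close them until they stop; force is the grip in N (None keeps the last).
- manip.pause(seconds).
- manip.ik(position, orientation): joint angles nearest the present ones, or None.
- manip.get_state(): the state.
- manip.capture(name): name is "scene" or "side" or "wrist"; returns (picture, depth): 480x640x3 uint8, red, green, blue; 480x640 float32, m along the optical axis (not along the pixel's ray), 0 where there is no reading.
- manip.camera_model(name): a dict with "mtx" (3x3 intrinsics, pixels), "k1" (the pictures are not rectified: a ray, as slopes to the right and down, at radius r is drawn at 1 + k1 r^2 times it, then the intrinsics apply), "pose" (4x4, takes a point from camera to world coordinates); the wrist camera has in their place "hand_eye" (4x4, takes a point from camera to tool coordinates, whose origin is the TCP and whose axes are the flange's). Camera axes: x right, y down, z forward; pixel columns grow to the right and rows downward; lengths in m; the calibration is good to about 2 mm. A picture is of the moment at which its call begins: read the wrist's pose just before it. camera_model takes no time and is no camera call.
A pose or a line that the arm cannot do raises manip.Unreachable and nothing moves.
- manip.job_done(): hands the job in; it is judged then, once.
The state is a dict: "clock": time; "joints": joint angles; "qd": joint speeds; "effort": joint torques, N m; "tool_pos": TCP position; "ee_rot": TCP orientation; "force": force on the tool from outside, world axes, zero at the start; "ft_torque": the same for the moment, N m; "finger_gap": finger opening in m; "gripper_force": force on a finger pad.
Only numpy, scipy, OpenCV 4.12 (cv2) and the standard library are available. Lean on these libraries where they do the work, as an engineer would, in place of code of your own. Each camera call takes 0.05 s, during which the arm holds its last target. There are 200 camera calls.

TASK

Pick up the grey handheld console by its upper end and hang it on the slanted display arm: thread the eye on its back over the peg and slide it down along the peg. With the console, push the peg's stiff black collar down until it comes up hard against its hidden stop, pressing there for a moment with about 15 N and never more than 20 N, then let go and leave it hanging. Do not touch the display stand with the gripper, and leave the game cases, the stylus and the drop box undisturbed.

Things in the scene. Friction and masses are not known exactly. Their poses are not given: they have to be found in the camera images.
- console: Grey handheld console in a black clip, standing upright, 0.17-0.34 kg. Slab 17 mm thick (x; faces at x = -13, -30), 78 wide (y), 135 tall (z), screen to -x. Behind its lower end the hanging eye: block 26 x 30 x 36 mm (xyz), z = 0 to 36, with a 14.5 mm hole right through along z. Origin: centre of the hole's lower mouth, level with the underside. A clip lip reaches x = -42, up to z = 18.
- console_grip (a point): Where to grip the console: middle of the bare slab near its top, 115 mm above the underside, 21.5 mm to -x of the eye's axis; grip across the 17 mm thickness (its x axis). Axes as the console's. The slab is bare from 40 to 135 mm up.
- display: Dark steel display stand, fixed. Base plate 150 x 110 x 10 mm (x, y, z); the origin is the centre of its underside, z is up. A post 30 x 40 mm, 92 mm high, stands 60 mm towards +x from the centre and carries the peg, which leans back over the plate towards the stand's -x side.
- peg: Round steel peg of the stand, 12 mm across, fixed, leaning 35 degrees from vertical. Origin: centre of its root; z runs along it to the free tip at z = 78 mm; the last 7 mm taper to 6.4 mm. A 26 mm flange reaches to z = 10. x points up and away from the lean. Hung, the console's axes are about parallel to the peg's: the slab on the peg's under side (-x), where gravity holds it.
- peg_tip (a point): The centre of the peg's free tip, with the peg's axes.
- collar: Black collar on the peg, 25 mm across, 14 high; origin: centre of its top face, on the peg's axis, z along the peg. Starts with its top at peg z = 40 to 56 mm. Slides down under about 8 N of steady push and stays where left; the console's weight does not move it. A hard stop hidden inside, different each time, ends its travel with its top at peg z = 24 to 34 mm: only felt as a sharp rise in force.
- case_stand: Slotted beech stand, 120 x 100 x 54 mm, fixed, holding the three game cases; origin under its centre.
- case0: Clear plastic game case, 170 x 14.5 x 125 mm, upright in the stand; origin under its centre. Leave alone.
- case1: As case0, in the middle slot. Leave alone.
- case2: As case0, in the slot on the +y side. Leave alone.
- stylus: Silver aluminium stylus, 135 mm long (x), 9 mm thick, lying on the shelf; origin under its centre. Leave alone.
- drop_box: Steel drop box, 180 x 140 x 120 mm, fixed, with a sprung flap on top; origin under its centre. Leave alone.
- flap (a joint): Opening angle (rad) of the drop box's sprung flap, 0 shut. Leave shut.
Mind the look-alikes: they are no part of the job. What is shaped like the console but red is not meant.

How it is judged:
By the outcome, as a careful person would: the job done as asked, in the order asked, and still so for the second after the job is handed in, with the robot touching nothing.
It also fails if it takes over 61 s, if anything falls off the work surface, if the arm or the gripper's body presses on something with over 40 N, if the wrist force passes 120 N, or if a joint passes its speed limit or range.

## Working session

There is one attempt and no reset: what is moved stays moved. The work goes in short steps, each a Python script; the robot and the scene stay as the last script left them, time stands still between calls to the robot, and variables do not carry over. Pictures are saved under pics/ and viewed, at most 10 in all, crops included, and the job is handed in when it is done.

```bash
mkdir -p pics; ls
cat > h.py <<'E'
import numpy as np, cv2
from bench import manip
from scipy.spatial.transform import Rotation as R
def grab(n,tag):
    st=manip.get_state(); m=manip.camera_model(n)
    pic,d=manip.capture(n)
    if 'pose' in m: P=np.array(m['pose'])
    else:
        T=np.eye(4);T[:3,:3]=R.from_euler('xyz',st['ee_rot']).as_matrix();T[:3,3]=st['tool_pos'];P=T@np.array(m['hand_eye'])
    np.savez(f'{tag}.npz',pic=pic,d=d,P=P,K=m['mtx'],k1=m['k1'])
    cv2.imwrite(f'pics/{tag}.png',pic[:,:,::-1])
    return load(tag)
def load(tag):
    z=np.load(f'{tag}.npz'); return {k:z[k] for k in z}
def rays(c,uv):
    uv=np.atleast_2d(uv).astype(float);K=c['K']
    s=np.c_[(uv[:,0]-K[0,2])/K[0,0],(uv[:,1]-K[1,2])/K[1,1]]
    u=s.copy()
    for _ in range(10): u=s/(1+c['k1']*(u**2).sum(1,keepdims=True))
    return np.c_[u,np.ones(len(u))]
def pts(c,uv):
    uv=np.atleast_2d(uv).astype(int); z=c['d'][uv[:,1],uv[:,0]]
    p=rays(c,uv)*z[:,None]
    return p@c['P'][:3,:3].T+c['P'][:3,3]
def cloud(c):
    v,u=np.mgrid[0:480,0:640]; p=pts(c,np.c_[u.ravel(),v.ravel()]).reshape(480,640,3)
    p[c['d']==0]=np.nan; return p
def onz(c,uv,z):
    r=rays(c,uv)@c['P'][:3,:3].T;o=c['P'][:3,3]; return o+r*((z-o[2])/r[:,2:3])
E
python3 - <<'E'
from h import *
a=grab('scene','s0');b=grab('side','d0')
for c in(a,b): print(c['P'].round(3).tolist(),c['K'].tolist(),c['k1'])
print(manip.get_state())
E
```

```text
pics
[[0.7, 0.61, -0.372, 1.083], [0.714, -0.605, 0.352, -0.5], [-0.01, -0.512, -0.859, 1.387], [0.0, 0.0, 0.0, 1.0]] [[574.6694718100863, 0.0, 319.911934673726], [0.0, 574.6694718100863, 245.98757075210003], [0.0, 0.0, 1.0]] -0.010985659376115436
[[-0.955, -0.171, 0.242, 0.17], [-0.296, 0.514, -0.805, 1.187], [0.013, -0.84, -0.542, 0.916], [0.0, 0.0, 0.0, 1.0]] [[621.3130791836406, 0.0, 319.3536849854071], [0.0, 621.3130791836406, 243.12811961981774], [0.0, 0.0, 1.0]] 0.07118945027554603
{'clock': 0.1, 'joints': array([-1.27782495e-01,  4.87012534e-02,  9.77132397e-02,  1.62194791e+00,
        2.43254829e-05,  1.44299876e+00]), 'qd': array([ 0.00061336,  0.00052434,  0.00336329, -0.00116138,  0.00028685,
       -0.00221933]), 'effort': array([ 2.71639910e-03, -3.39851224e+01,  3.20935750e+01,  1.58655003e-02,
       -1.84533587e-04,  2.52461535e-05]), 'tool_pos': array([5.24457097e-01, 7.40664389e-05, 2.30200701e-01]), 'ee_rot': array([-3.13947361e+00, -2.96818443e-04,  1.57081105e+00]), 'force': array([-0.29345635, -0.74072986,  0.30456496]), 'ft_torque': array([ 0.01225528,  0.01831514, -0.00134844]), 'gripper_force': 0.0, 'finger_gap': 0.08563815445427765}
```

View pics/s0.png

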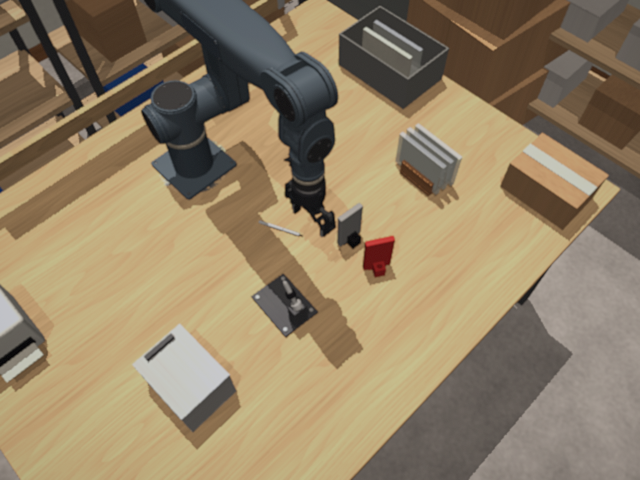

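View pics/d0.png

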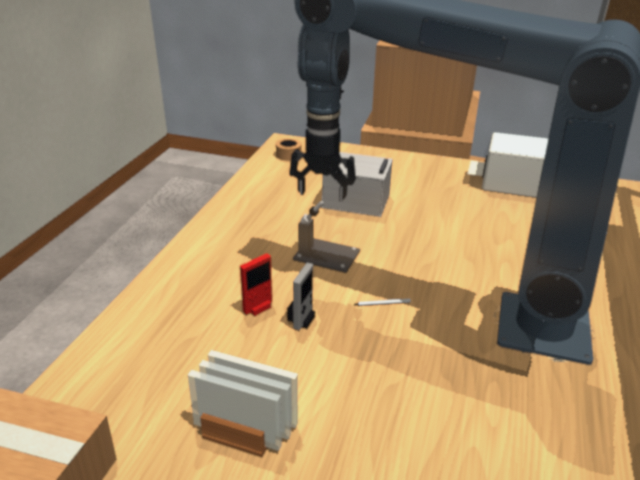

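The scene view shows the grey console at about (350,225), with its black eye block at (355,240). The red look-alike is at (378,255), the display stand plate at (285,305) with its peg at (290,290), the stylus at (280,228), the cases at (430,155) and the drop box at (185,375). In the side view the console is at (302,297), its screen facing the robot, and the post is at (306,235) with the peg tip near (320,207).

Run:
```python
from h import *
for t,boxes in (('s0',{'console':(330,200,366,252),'disp':(250,270,322,338)}),('d0',{'console':(284,262,318,330),'disp':(290,200,362,272)})):
    c=load(t);P=cloud(c)
    for n,(a,b,e,f) in boxes.items():
        q=P[b:f,a:e].reshape(-1,3);col=c['pic'][b:f,a:e].reshape(-1,3).astype(int)
        ok=(q[:,2]>0.02)&(q[:,2]<.3)&((col.max(1)-col.min(1))<45); q=q[ok]
        print(t,n,len(q),q.min(0).round(3),q.max(0).round(3))
        for lo in np.arange(0.02,.24,.02):
            s=q[(q[:,2]>=lo)&(q[:,2]<lo+.02)]
            if len(s)>3:
                r=cv2.minAreaRect((s[:,:2]*1000).astype(np.float32)); print(round(lo,2),len(s),np.round(r[0],0),np.round(r[1],0),round(r[2]))
        if n=='disp':
            q=P[b:f,a:e].reshape(-1,3)
            v=c['pic'][b:f,a:e].max(2).ravel(); s=q[(v<110)&(abs(q[:,2]-.01)<.006)]
            r=cv2.minAreaRect((s[:,:2]*1000).astype(np.float32));print('plate',len(s),r, s[:,2].mean())
for t,x in (('s0',(240,190,410,345)),('d0',(220,190,390,330))):
    im=load(t)['pic'][x[1]:x[3],x[0]:x[2],::-1]; im=cv2.resize(im,None,fx=3,fy=3,interpolation=cv2.INTER_CUBIC)
    cv2.imwrite(f'pics/{t}c.png',im); 
a=cv2.imread('pics/s0c.png');b=cv2.imread('pics/d0c.png');h=420
out=np.hstack([cv2.resize(a[:420],(400,330)),cv2.resize(b[:420],(400,330))]);cv2.imwrite('pics/both.png',out)
```

```text
s0 console 774 [ 0.509 -0.007  0.02 ] [0.598 0.184 0.3  ]
0.02 176 [537. 140.] [79. 35.] 79
0.04 92 [538. 140.] [75. 33.] 80
0.06 93 [526. 143.] [80. 12.] 79
0.08 94 [526. 142.] [79. 12.] 79
0.1 97 [526. 144.] [81. 10.] 81
0.12 201 [520. 144.] [80. 19.] 86
s0 disp 549 [ 0.477 -0.162  0.02 ] [ 0.62  -0.11   0.162]
0.02 65 [ 549. -141.] [143.  47.] 3
0.04 61 [ 613. -139.] [46. 23.] 50
0.06 65 [ 611. -138.] [48. 25.] 48
0.08 136 [ 604. -131.] [40. 31.] 83
0.1 87 [ 603. -131.] [24. 24.] 77
0.12 85 [ 583. -129.] [26. 24.] 69
0.14 47 [ 573. -129.] [12. 33.] 82
plate 1418 ((544.3849487304688, -125.75624084472656), (111.20703887939453, 152.74708557128906), 85.76649475097656) 0.010226933916816535
d0 console 982 [0.498 0.109 0.02 ] [0.553 0.193 0.14 ]
0.02 190 [520. 159.] [59. 62.] 23
0.04 132 [516. 159.] [43. 64.] 22
0.06 134 [511. 157.] [71. 20.] 70
0.08 134 [515. 156.] [71. 17.] 81
0.1 137 [510. 155.] [74. 15.] 75
0.12 255 [516. 150.] [82. 19.] 87
d0 disp 810 [ 0.473 -0.376  0.02 ] [0.629 0.148 0.251]
0.02 285 [ 563. -239.] [119. 272.] 3
0.04 106 [ 574. -238.] [283.  51.] 73
0.06 85 [ 602. -117.] [36. 29.] 87
0.08 106 [ 600. -121.] [40. 31.] 82
0.1 52 [ 602. -122.] [21. 30.] 40
0.12 133 [546.   7.] [ 23. 285.] 14
0.14 35 [ 566. -121.] [12. 18.] 77
plate 1119 ((543.098876953125, -115.44061279296875), (110.01209259033203, 153.06800842285156), 84.39089965820312) 0.009638376887439612
```

View pics/both.png

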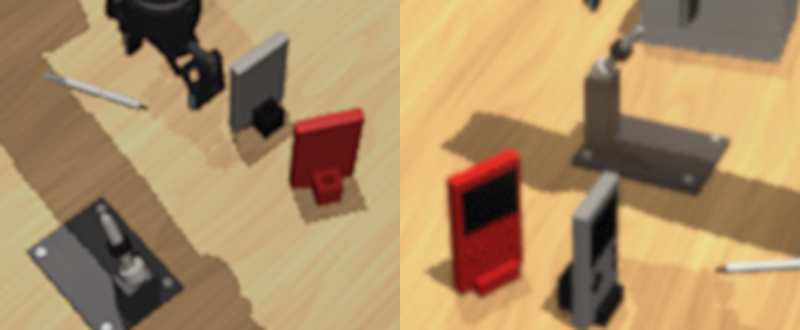

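Run:
```python
from h import *
m=manip.camera_model('wrist');print({k:np.round(v,3).tolist() for k,v in m.items()})
yaw=np.pi/2-np.radians(5)
manip.reach([.53,-.125,.30],[np.pi,0,yaw]); manip.pause(.2); a=grab('wrist','w1')
manip.reach([.52,.146,.27],[np.pi,0,yaw]); manip.pause(.2); b=grab('wrist','w2')
s=manip.get_state();print(s['clock'],s['tool_pos'],s['ee_rot'],s['force'])
cv2.imwrite('pics/w12.png',np.hstack([cv2.resize(x['pic'][:,:,::-1],(400,300),interpolation=cv2.INTER_AREA) for x in(a,b)]))
```

```text
{'mtx': [[410.233, 0.0, 316.844], [0.0, 410.233, 239.37], [0.0, 0.0, 1.0]], 'k1': -0.075, 'hand_eye': [[0.001, -0.96, -0.279, 0.07], [1.0, 0.001, 0.0, -0.0], [0.0, -0.279, 0.96, -0.143], [0.0, 0.0, 0.0, 1.0]]}
2.2833 [0.52047348 0.14479448 0.27015417] [3.14123737e+00 1.03586432e-04 1.48143766e+00] [ 0.55095356 -0.15799682  0.08688788]
```

View pics/w12.png

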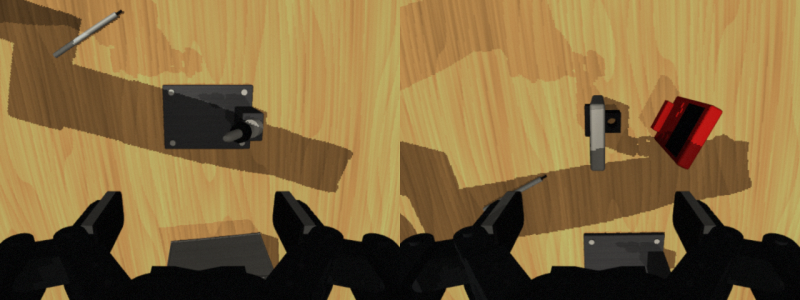

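In the left half (w1) the plate is at (208,117) and the peg leans left from (250,125) to its tip near (225,135). In the right half (w2) the console top is at about (597,135), centred between the fingers, with its eye to the right at (612,120). The red one is to the right at (688,130).

Run:
```python
from h import *
def rect(s):
    r=cv2.minAreaRect((s[:,:2]*1000).astype(np.float32)); return np.round(r[0],1),np.round(r[1],1),round(r[2],1)
b=load('w2');P=cloud(b);col=b['pic'].astype(int);sat=col.max(2)-col.min(2)
roi=np.zeros((480,640),bool);roi[140:290,270:400]=1
grey=roi&(sat<40)
for lo,hi in((.128,.142),(.030,.042)):
    s=P[grey&(P[...,2]>lo)&(P[...,2]<hi)];print('console',len(s),rect(s),s.mean(0).round(4))
red=(sat>80)&(col[...,1]<60)&(P[...,2]>.1);s=P[red];print('red',len(s),rect(s),s.min(0),s.max(0))
a=load('w1');P=cloud(a);col=a['pic'].astype(int);v=col.max(2);sat=col.max(2)-col.min(2)
roi=np.zeros((480,640),bool);roi[120:250,250:440]=1
s=P[roi&(v<110)&(sat<30)&(abs(P[...,2]-.01)<.005)];print('plate',len(s),rect(s),s[:,2].mean())
s=P[roi&(abs(P[...,2]-.096)<.01)];print('posttop',len(s),rect(s),s.mean(0))
q=P[roi&(P[...,2]>.104)];print(len(q),q.max(0))
ax=np.array([-np.sin(np.radians(35)),0,np.cos(np.radians(35))])
for lo in np.arange(.1,.18,.006):
    s=P[roi&(P[...,2]>=lo)&(P[...,2]<lo+.006)]
    if len(s)>2: print(round(lo,3),len(s),s.mean(0).round(4),s.min(0).round(4),s.max(0).round(4))
im=np.hstack([cv2.resize(a['pic'][150:250,340:440,::-1],(400,400),interpolation=cv2.INTER_CUBIC),cv2.resize(b['pic'][140:280,270:410,::-1],(400,400),interpolation=cv2.INTER_CUBIC)])
cv2.imwrite('pics/wz.png',im)
```

```text
console 2575 (array([519.6, 147.1]), array([77. , 16.8]), 85.3) [0.52   0.149  0.1351]
console 673 (array([539. , 158.2]), array([30.1, 63.7]), 13.0) [0.5421 0.1458 0.0363]
red 2212 (array([634.8, 137.2]), array([75.9, 16.6]), 59.1) [0.61094288 0.10174045 0.13147534] [0.66019298 0.17246231 0.13750583]
plate 12285 (array([ 544.7, -123.8]), array([108.5, 149.3]), 85.3) 0.010497922767884992
posttop 892 (array([ 604.8, -128.7]), array([40.7, 30.6]), 86.2) [ 0.60629541 -0.12269475  0.09512591]
1497 [ 0.61430633 -0.1142647   0.16210663]
0.1 215 [ 0.6051 -0.1233  0.1033] [ 0.5941 -0.1403  0.1   ] [ 0.6168 -0.1155  0.106 ]
0.106 292 [ 0.6056 -0.1284  0.1083] [ 0.5973 -0.1402  0.106 ] [ 0.6127 -0.1172  0.1119]
0.112 10 [ 0.5994 -0.1267  0.1131] [ 0.5981 -0.1284  0.1121] [ 0.6008 -0.1246  0.1147]
0.118 6 [ 0.586  -0.1155  0.1231] [ 0.5816 -0.1167  0.1225] [ 0.5911 -0.1149  0.1239]
0.124 108 [ 0.5815 -0.12    0.1282] [ 0.5697 -0.1368  0.1242] [ 0.5961 -0.1146  0.13  ]
0.13 333 [ 0.5835 -0.1249  0.1332] [ 0.5725 -0.1385  0.13  ] [ 0.5949 -0.1143  0.136 ]
0.136 276 [ 0.5843 -0.1261  0.138 ] [ 0.5695 -0.137   0.136 ] [ 0.5906 -0.1167  0.142 ]
0.142 73 [ 0.575  -0.1243  0.1451] [ 0.5669 -0.131   0.1421] [ 0.579 -0.12   0.148]
0.148 82 [ 0.5705 -0.1239  0.151 ] [ 0.5617 -0.1312  0.148 ] [ 0.5744 -0.1195  0.1539]
0.154 189 [ 0.5642 -0.1245  0.1575] [ 0.5573 -0.1306  0.154 ] [ 0.5707 -0.1196  0.1599]
0.16 31 [ 0.5619 -0.1248  0.1607] [ 0.5599 -0.1275  0.16  ] [ 0.5649 -0.1217  0.1621]
```

View pics/wz.png

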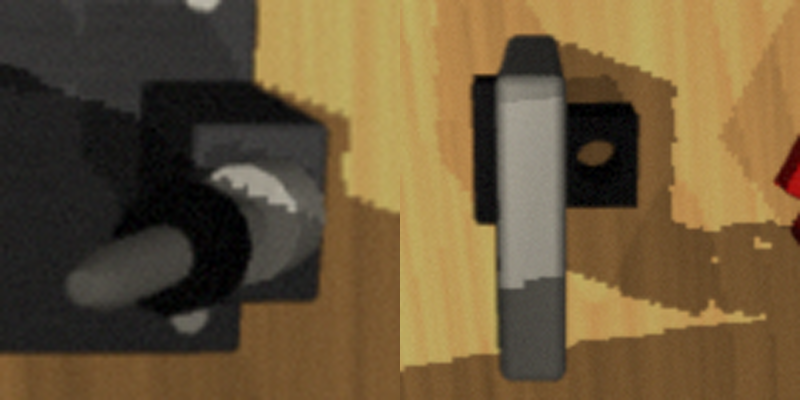

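The console top (77 x 17 mm) is centred at (519.6, 147.1) mm, yaw -4.7°. The stand has the same yaw, with its post at (604.6, -128.7) and the peg tip near (560, -125, 160). Next I pick up the console, go to the pre-thread pose, and look.

```bash
cat >> h.py <<'E'
YAW=np.radians(-4.7)
M=np.array([[0,1,0],[1,0,0],[0,0,-1.]])
RP=R.from_euler('z',YAW).as_matrix()@R.from_euler('y',-35,degrees=True).as_matrix()
ROOT=np.array([.6045,-.1287,.096])
G=np.array([-.0215,0,.096])   # TCP in console frame
def tcp(d,dx=0,dy=0):
    "TCP pose for the console's origin at peg coords (dx,dy,d)"
    p=ROOT+RP@(np.array([dx,dy,d])+G)
    return p,R.from_matrix(RP@M).as_euler('xyz')
def st(*ks):
    s=manip.get_state(); f=RP.T@s['force']
    print(round(s['clock'],2),'tcp',s['tool_pos'].round(4),'Fpeg',f.round(1),'gap',round(s['finger_gap'],4),'gf',round(float(s['gripper_force']),1),'z',((RP.T@(s['tool_pos']-ROOT))-G).round(4)); return s
E
python3 - <<'E'
from h import *
o=R.from_matrix(R.from_euler('z',YAW).as_matrix()@M).as_euler('xyz')
p=np.array([.5196,.1471,.096])
assert manip.ik(*tcp(.03)) is not None and manip.ik(*tcp(.115)) is not None
manip.move_l(p+[0,0,.1],o); print(manip.move_l(p,o,.12,force_limit=15)); st()
manip.close_gripper(80); st()
manip.move_l(p+[0,0,.20],o); manip.pause(.2); st()
manip.reach(*tcp(.15)); manip.move_l(*tcp(.098),velocity=.1); manip.pause(.3); st()
a=grab('wrist','w3');b=grab('side','d3')
cv2.imwrite('pics/w3z.png',np.hstack([cv2.resize(a['pic'][:,:,::-1],(400,300),interpolation=cv2.INTER_AREA),cv2.resize(b['pic'][140:260,240:400,::-1],(400,300),interpolation=cv2.INTER_CUBIC)]))
E
```

```text
False
3.91 tcp [0.5204 0.1472 0.0971] Fpeg [ 0.3 -0.7 -0.2] gap 0.0854 gf 0.0 z [-0.0651  0.2681 -0.0341]
4.54 tcp [0.52   0.1471 0.0964] Fpeg [ 0.9 -0.1  1.1] gap 0.016 gf 78.4 z [-0.0658  0.268  -0.0344]
6.22 tcp [0.5192 0.147  0.2951] Fpeg [-1.2 -0.6 -2.9] gap 0.0161 gf 78.0 z [0.0476 0.2678 0.1288]
8.26 tcp [ 0.4762 -0.1184  0.2435] Fpeg [-2.8 -0.4 -2.6] gap 0.0164 gf 78.0 z [ 0.0007 -0.0002  0.0987]
```

View pics/w3z.png

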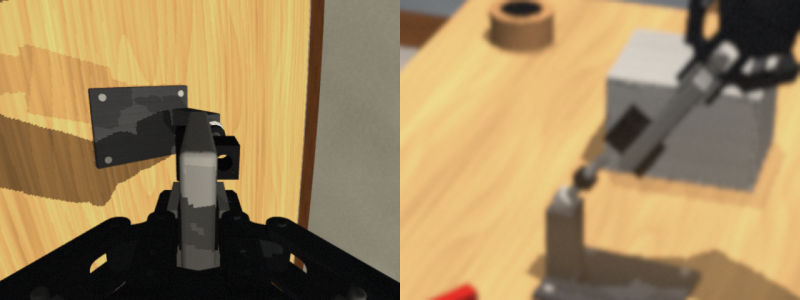

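The console is held with its eye just above the peg tip: wrist view, eye hole at (226,162); side view, peg at (592,165) in line with the console. I'll zoom in to check the alignment.

Run:
```python
from h import *
a=load('w3');b=load('d3')
x=np.clip(a['pic'][160:310,270:410,::-1].astype(float)*1.8,0,255).astype('u1');y=b['pic'][170:245,290:360,::-1]
cv2.imwrite('pics/w3y.png',np.hstack([cv2.resize(x,(400,428),interpolation=cv2.INTER_CUBIC),cv2.resize(y,(400,428),interpolation=cv2.INTER_CUBIC)]))
P=cloud(a);Q=(P-ROOT)@RP   # peg coords
v=a['pic'].max(2).astype(int)
m=np.zeros(v.shape,bool);m[160:310,330:400]=1
# eye top face: console z=36 -> peg z .1347
s=Q[m&(abs(Q[...,2]-.1347)<.004)&(Q[...,0]>-.012)]
print('eye top',len(s),s.min(0).round(4),s.max(0).round(4))
s=Q[m&(abs(Q[...,0])<.012)&(abs(Q[...,1])<.02)&(Q[...,2]<.095)];print('peg/collar',len(s))
for lo in np.arange(0,.09,.01):
    t=s[(s[:,2]>=lo)&(s[:,2]<lo+.01)]
    if len(t)>3: print(round(lo,2),len(t),t.mean(0).round(4),t.min(0).round(4),t.max(0).round(4))
```

```text
eye top 1600 [-0.0068 -0.0163  0.1307] [0.014  0.0148 0.1371]
peg/collar 859
0.0 133 [0.0009 0.0108 0.007 ] [-0.0079  0.0033  0.    ] [0.0117 0.0193 0.01  ]
0.01 24 [0.0009 0.0099 0.0103] [-0.0057  0.0062  0.01  ] [0.0098 0.0127 0.0107]
0.03 40 [0.0006 0.0114 0.036 ] [-0.006   0.0061  0.0314] [0.0104 0.0127 0.0397]
0.04 246 [0.0024 0.0077 0.0449] [-0.0058  0.0022  0.0401] [0.0113 0.0124 0.05  ]
0.05 33 [-0.0007  0.0056  0.0547] [-0.0044  0.0043  0.05  ] [0.003  0.0062 0.0596]
```

View pics/w3y.png

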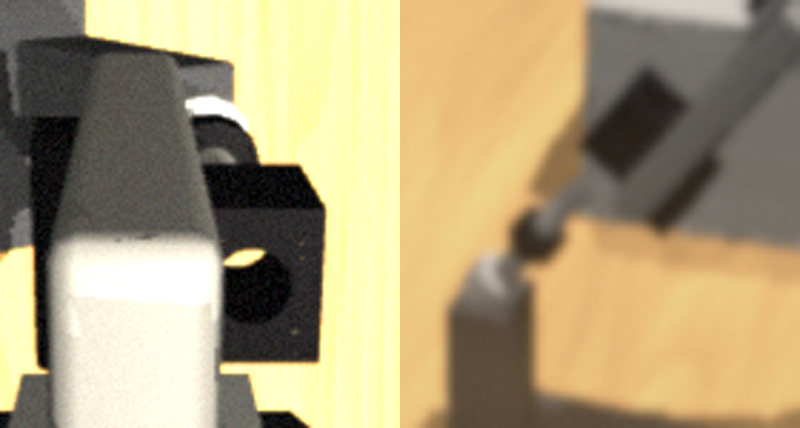

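The eye centre is within about 1 mm of the peg axis in both directions. I thread it on with a low force limit.

Run:
```python
from h import *
dx,dy=-.0007,.0005
for d in(.082,.072,.066,.060):
    h=manip.move_l(*tcp(d,dx,dy),velocity=.03,force_limit=6); manip.pause(.2); print(d,h); st()
    if h: break
```

```text
0.082 False
9.24 tcp [ 0.4848 -0.1184  0.2295] Fpeg [-1.2 -0.2 -1.6] gap 0.016 gf 78.0 z [-0.0004  0.0004  0.0823]
0.072 False
9.93 tcp [ 0.4905 -0.1188  0.2211] Fpeg [-0.9  0.2 -2.7] gap 0.0156 gf 78.0 z [-0.0005  0.0005  0.0721]
0.066 False
10.47 tcp [ 0.4938 -0.1191  0.216 ] Fpeg [-1.5  0.3 -1.8] gap 0.016 gf 78.0 z [-0.0006  0.0005  0.066 ]
0.06 False
11.03 tcp [ 0.4973 -0.1194  0.2111] Fpeg [-1.7 -0.2 -2.1] gap 0.0161 gf 78.0 z [-0.0007  0.0005  0.06  ]
```

Threaded 18 mm with no side load. Now I push the collar down in small steps, watching the force.

```bash
cat > push.py <<'E'
from h import *
import sys
d=float(sys.argv[1]);dx,dy=-.0007,.0005;BASE=-2.0
def push():
    return np.mean([(RP.T@manip.get_state()['force'])[2] for _ in range(1)])-BASE
F=push();log=[]
while d>.020:
    step=.001 if F<5 else .0005
    d-=step
    h=manip.move_l(*tcp(d,dx,dy),velocity=.008,force_limit=max(2.5,14.5-F)); manip.pause(.05)
    F=push(); s=manip.get_state(); z=(RP.T@(s['tool_pos']-ROOT)-G)*1000; f=RP.T@s['force']
    log.append(f"{d*1000:.1f}/{z[2]:.2f}:{F:.1f}({f[0]:.1f},{f[1]:.1f}){'H' if h else ''}")
    if F>11.5 or max(abs(f[:2]))>12 or (h and F<3): break
print(' '.join(log)); st()
E
python3 push.py .060
```

```text
59.0/58.97:-0.5(-2.1,-0.1) 58.0/57.96:-0.2(-1.0,-0.4) 57.0/56.95:-1.3(-1.0,-0.6) 56.0/55.97:-0.8(-2.0,-0.0) 55.0/54.96:-0.4(-1.4,0.1) 54.0/53.95:-0.6(-1.4,0.4) 53.0/52.95:-0.2(-1.4,-0.2) 52.0/51.96:-0.2(-1.9,0.3) 51.0/50.96:-0.3(-1.3,-0.1) 50.0/49.94:-1.0(-1.0,-0.8) 49.0/48.96:0.1(-1.1,-0.3) 48.0/47.95:-0.4(-2.0,0.0) 47.0/46.95:0.1(-1.7,0.5) 46.0/45.95:-0.1(-2.7,0.3) 45.0/44.93:-0.4(-1.1,1.1) 44.0/44.50:5.7(-3.3,0.5) 43.5/44.05:7.1(-3.9,0.3) 43.0/43.53:6.3(-4.0,0.0) 42.5/43.05:6.5(-4.0,-0.1) 42.0/42.55:7.3(-3.2,0.2) 41.5/42.05:6.2(-4.1,0.6) 41.0/41.59:7.0(-2.8,1.3) 40.5/41.05:7.8(-4.2,0.7) 40.0/40.54:6.2(-3.8,0.7) 39.5/40.06:7.1(-3.3,0.4) 39.0/39.57:6.5(-4.4,-0.6) 38.5/39.04:6.6(-4.3,0.6) 38.0/38.56:7.0(-3.5,0.1) 37.5/38.04:7.3(-4.9,0.1) 37.0/37.52:6.5(-3.5,1.1) 36.5/37.05:6.2(-3.8,0.8) 36.0/36.53:7.3(-4.1,0.2) 35.5/36.04:7.4(-4.0,-0.2) 35.0/35.52:6.6(-3.7,0.2) 34.5/35.03:7.3(-3.6,0.2) 34.0/34.52:6.6(-2.9,0.6) 33.5/34.02:7.6(-3.3,1.1) 33.0/33.52:6.7(-3.6,0.6) 32.5/33.03:6.6(-3.7,-0.0) 32.0/32.51:6.9(-4.1,0.9) 31.5/31.99:7.4(-3.5,0.3) 31.0/31.51:6.4(-2.9,1.0) 30.5/30.97:5.8(-4.1,-0.4) 30.0/30.48:7.0(-3.9,0.4) 29.5/30.01:7.8(-4.1,-0.3) 29.0/29.51:6.9(-3.4,0.1) 28.5/28.99:7.0(-3.5,1.0) 28.0/28.50:7.1(-3.5,1.5) 27.5/28.02:6.6(-3.6,-0.5) 27.0/27.49:6.8(-4.1,0.8) 26.5/26.98:7.3(-2.8,0.7) 26.0/26.50:6.6(-3.3,0.3) 25.5/26.26:8.9(-4.1,1.8) 25.0/26.26:13.4(-6.4,0.7)
27.62 tcp [ 0.5168 -0.1211  0.1836] Fpeg [-6.4  0.7 11.4] gap 0.0163 gf 80.1 z [-0.0003  0.0004  0.0263]
```

Hard stop at peg z of about 26.3 mm. I top up to about 15 N, hold, ease off, release and retreat along the peg.

Run:
```python
from h import *
dx,dy=-.0007,.0005
manip.move_l(*tcp(.02485,dx,dy),velocity=.005,force_limit=4)
F=[]
for _ in range(10): manip.pause(.1);F.append((RP.T@manip.get_state()['force'])[2]+2.3)
print('push',np.round(F,1))
manip.move_l(*tcp(.0264,dx,dy),velocity=.01); manip.pause(.2); st()
a=grab('wrist','w4')
manip.gripper_open(); manip.pause(.3); st()
print(manip.move_l(*tcp(.0264+.09,dx,dy),velocity=.08,force_limit=6)); manip.pause(.2); st()
b=grab('wrist','w5');c=grab('side','d5')
cv2.imwrite('pics/w5z.png',np.hstack([cv2.resize(b['pic'][:,:,::-1],(400,300),interpolation=cv2.INTER_AREA),cv2.resize(c['pic'][140:260,240:400,::-1],(400,300),interpolation=cv2.INTER_CUBIC)]))
```

```text
push [14.3 14.1 14.3 14.4 13.9 14.1 13.8 14.7 14.4 13.7]
29.38 tcp [ 0.5166 -0.121   0.1834] Fpeg [-1.3 -0.6 -1.7] gap 0.016 gf 78.4 z [-0.0006  0.0005  0.0262]
30.41 tcp [ 0.5164 -0.121   0.1835] Fpeg [0.4 0.7 0.1] gap 0.0853 gf 0.0 z [-0.0007  0.0005  0.0264]
False
31.88 tcp [ 0.4649 -0.1166  0.2565] Fpeg [-0.6 -0.1  0.1] gap 0.0852 gf 0.0 z [-0.0012  0.0006  0.1159]
```

View pics/w5z.png

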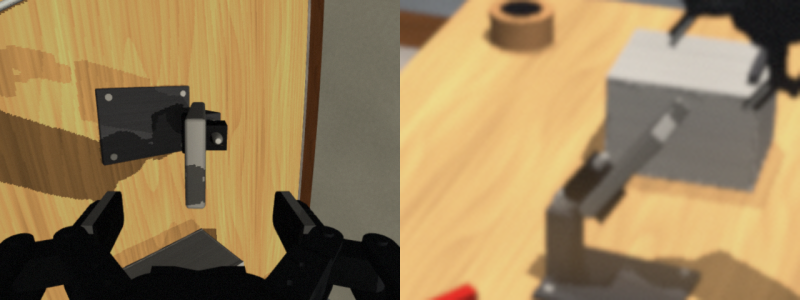

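The console hangs on the peg: in the wrist view the tip shows through the eye at (218,140), in the side view it lies along the peg on the stop. The gripper is clear, so I hand in.

Run:
```python
from h import *
manip.pause(.5); st(); print(manip.job_done())
```

```text
32.48 tcp [ 0.465  -0.1167  0.2573] Fpeg [ 0.4  0.1 -0.4] gap 0.0857 gf 0.0 z [-0.0007  0.0005  0.1164]
the job is handed in; nothing more can be done
None
```

The console hangs on the peg, its collar pushed to the hard stop at about 26 mm and held there for 1 s at about 14 N; the gripper was clear and the job was handed in at about 32.5 s (no verdict was returned).

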